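# Fill the steel-section sample tray

### The arm

A 6-joint arm with a two-finger parallel gripper is mounted at the origin on the work surface. World frame = base frame: x ahead of the robot, y to its left, z up, the work surface at z = 0. Lengths are in m, angles in rad, forces in N, time in s.
With the tool pointing down it reaches from about 0.35 to 0.975 m from the base axis. Payload 4.9 kg.
Tool frame: the origin (TCP) lies midway between the tips of the shut fingers; the grasp point (between the pads) lies 19 mm behind it; z points along the fingers, y is the line along which they close (so a half turn about z gives the same grasp; the last joint's range is limited). The gripper opens to 85 mm and grips with 20 to 120 N. Pads are 22 mm wide; open, the fingers measure 114 mm over their backs; the gripper's body (76 mm by 85 mm) begins 54 mm behind the grasp point. The pads swing forward as they close: fully open they stand 13 mm farther back than shut.
Start: joints at [1.23, 0.053, 1.613, -0, 1.476, -0.119], TCP at [0.137, 0.61, 0.231] pointing down, gripper open.
Joint ranges: [-3.01, 3.01], [-1.01, 2.22], [0.06, 2.58], [-1.02, 4.17], [0.09, 2.62], [-3.14, 3.14]. Speed limits (rad/s): [2.57, 2.57, 3.14, 3.14, 3.14, 3.14].

### API

Orientations are given as a rotation vector (axis times angle).
In Python, from station import ctrl gives the robot as it stands.
- The arm moves only by the shell command python3 -m handwheel 'ROWS' [FORCE]. ROWS is JSON, a list of rows, each an object with "gripper": the gripper command: -1 is fully open, 1 is shut, values between are in proportion; "offset": the shift along the tool's x, y, z in mm, a list of three; "rotation": the turn, a rotation vector about the tool's x, y, z in rad, a list of three. A call has exactly 8 rows; each row is the pose to reach, as a shift and turn from the pose commanded when the call began, along the tool's axes at that moment; what a row does not reach only later rows make up. A row lasts 1/8 s, in which the tool goes at most 62.5 mm and 10.7 degrees, less where a joint would pass 70% of its speed; a pose out of reach is approached as far as the arm can. A call with a gripper value outside its range is refused whole. The fingers move at their own pace and stop on an object; FORCE is the grip in N (left out, the last holds). Time passes only in rows, so rows that repeat a pose let the fingers close, or fill a call up. It gives the time, the measured TCP pose, the force, the opening and the grip force at its end, in the units of the state.
- ctrl.get_obs(): the state, without advancing time (a new reading comes with each control period).
- ctrl.get_image(name): name is "scene" or "top" or "wrist"; returns a dict with "image" (400x640x3 uint8, red, green, blue), "fovy" (degrees; the focal length in pixels is half the picture's height over the tangent of half this angle, whatever the lens; pixels are square), "cx", "cy" (the principal point, pixels), "k1" (the pictures are not rectified: a ray, as slopes to the right and down, at radius r is drawn at 1 + k1 r^2 times it, then the intrinsics apply), "xyz" and "attitude" of the camera in the world. Camera axes: x right, y up, looking along -z (the intrinsics and any distortion apply to the point x, -y, -z); pixel columns grow to the right and rows downward; lengths in m; the calibration is good to about 2 mm. A picture is of the moment at which its call begins. There is no depth.
- ctrl.finish_job(): hands the job in; it is judged then, once.
The state is a dict: "t": time; "q": joint angles; "dq": joint speeds; "effort": joint torques, N m; "tool_pos": TCP position; "tool_rot": TCP orientation; "contact_force": force on the tool from outside, world axes, zero at the start; "wrist_torque": the same for the moment, N m; "opening": finger opening in m; "grip_force": force on a finger pad.
Only numpy, scipy, OpenCV 4.12 (cv2) and the standard library are available. Lean on these libraries where they do the work, as an engineer would, in place of code of your own. Each camera call takes 0.05 s, during which the arm holds its last target. There are 200 camera calls.

### The job

Fill the sample tray with the four hollow steel offcuts: stand the large round tube, the small round tube, the square tube and the rectangular tube upright on the tray floor, each in the cut-out of its own shape and size. Leave the solid round bar and the solid square bar standing where they are.

Things in the scene. Friction and masses are not known exactly. Their poses are not given: they have to be found in the camera images.
- tube_round_big_mid (a point): Large round steel tube offcut: 50 mm outside, 40 mm bore, 60 mm tall, open at both ends, about 0.33 kg. Loose, standing upright on the table. This point is its centre, half-way up (30 mm above its foot); z runs along it, upwards.
- tube_round_small_mid (a point): Small round steel tube offcut: 30 mm outside, 21 mm bore, 60 mm tall, open at both ends, about 0.17 kg. Loose, standing upright on the table. This point is its centre, half-way up (30 mm above its foot); z runs along it, upwards.
- tube_square_mid (a point): Square steel tube offcut: 40 x 40 mm outside, 4 mm wall, 60 mm tall, open at both ends, about 0.27 kg. Loose, standing upright on the table. This point is its centre, half-way up (30 mm above its foot); z runs along it, upwards; x and y are square to its faces.
- tube_rect_mid (a point): Rectangular steel tube offcut: 60 mm (along its x) by 30 mm (along its y) outside, 4 mm wall, 60 mm tall, open at both ends, about 0.31 kg. Loose, standing upright on the table. This point is its centre, half-way up (30 mm above its foot); z runs along it, upwards.
- bar_round_mid (a point): Look-alike that stays: SOLID round steel bar, 50 mm diameter, 60 mm tall, its top a full flat disc with no bore, 0.92 kg. Loose, standing upright on the table. This point is its centre, half-way up (30 mm above its foot); z runs along it, upwards.
- bar_square_mid (a point): Look-alike that stays: SOLID square steel bar, 40 x 40 mm, 60 mm tall, its top a full flat square with no bore, 0.75 kg. Loose, standing upright on the table. This point is its centre, half-way up (30 mm above its foot); z runs along it, upwards.
- cut_round_big: Fixed plywood plate 110 x 110 x 8 mm, one of four lying 2 x 2 (112 mm apart, places vary) on the tray, a fixed dark steel slab 238 x 238 x 12 mm. This one has the large round cut-out, 68 mm across, right through. Origin: centre of the cut-out at tray-floor level, where the tube's foot must stand; plate top 8 mm above. z up. Loose odds and ends under 50 mm tall stand among the tubes; not part of the job.
- cut_round_small: Fixed plywood plate 110 x 110 x 8 mm, one of four lying 2 x 2 (112 mm apart, places vary) on the tray, a fixed dark steel slab 238 x 238 x 12 mm. This one has the small round cut-out, 46 mm across, right through. Origin: centre of the cut-out at tray-floor level, where the tube's foot must stand; plate top 8 mm above. z up.
- cut_square: Fixed plywood plate 110 x 110 x 8 mm, one of four lying 2 x 2 (112 mm apart, places vary) on the tray, a fixed dark steel slab 238 x 238 x 12 mm. This one has the square cut-out, 58 x 58 mm, right through. Origin: centre of the cut-out at tray-floor level, where the tube's foot must stand; plate top 8 mm above. z up; x and y are square to the cut-out's sides.
- cut_rect: Fixed plywood plate 110 x 110 x 8 mm, one of four lying 2 x 2 (112 mm apart, places vary) on the tray, a fixed dark steel slab 238 x 238 x 12 mm. This one has the oblong cut-out, 78 mm along x by 48 mm along y, right through. Origin: centre of the cut-out at tray-floor level, where the tube's foot must stand; plate top 8 mm above. z up.
Not all that is in view belongs to the job. Leave any orange look-alike of the part that bears tube_round_small_mid alone.

How it is judged:
By the outcome, as a careful person would: the job done as asked, in the order asked, and still so for the second after the job is handed in, with the robot touching nothing.
It also fails if it takes over 112 s, if anything falls off the work surface, if the arm or the gripper's body presses on something with over 40 N, if the wrist force passes 120 N, or if a joint passes its speed limit or range.

## Working session

There is one attempt and no reset: what is moved stays moved. The work goes in short steps, Python scripts to look and compute and a shell command to move; the robot and the scene stay as the last step left them, time stands still between calls to the robot, and variables do not carry over. Pictures are saved under pics/ and viewed, at most 14 in all, crops included, and the job is handed in when it is done.

```bash
mkdir -p pics
cat > h.py <<'E'
import numpy as np, cv2, json, pickle
from scipy.spatial.transform import Rotation as R
def snap(name, fn):
    from station import ctrl
    d=ctrl.get_image(name); cv2.imwrite(f'pics/{fn}.png', d['image'][:,:,::-1]); pickle.dump(d,open(f'pics/{fn}.pkl','wb')); return d
def load(fn): return pickle.load(open(f'pics/{fn}.pkl','rb'))
def rot(d):
    a=np.array(d['attitude'],float)
    return a if a.shape==(3,3) else R.from_rotvec(a).as_matrix() if a.size==3 else R.from_quat(a).as_matrix()
def K(d):
    f=200/np.tan(np.radians(d['fovy'])/2); return np.array([[f,0,d['cx']],[0,f,d['cy']],[0,0,1]])
def pix2w(d,uv,z):
    D=np.array([d['k1'],0,0,0,0.])
    p=cv2.undistortPoints(np.array(uv,float).reshape(-1,1,2),K(d),D).reshape(-1,2)
    r=np.c_[p[:,0],-p[:,1],-np.ones(len(p))]@rot(d).T; c=np.array(d['xyz'])
    return c+r*((z-c[2])/r[:,2])[:,None]
def w2pix(d,P):
    q=(np.atleast_2d(P)-np.array(d['xyz']))@rot(d); q=q*[1,-1,-1]
    s=q[:,:2]/q[:,2:]; s=s*(1+d['k1']*(s**2).sum(1,keepdims=True)); k=K(d)
    return s*k[0,0]+[k[0,2],k[1,2]]
E
python3 - <<'E'
from h import *
from station import ctrl
for n in ['top','scene','wrist']:
    d=snap(n,n+'0'); print(n,{k:v for k,v in d.items() if k!='image'})
print(ctrl.get_obs())
E
```

```text
top {'fovy': 53.93599703286016, 'cx': 314.40743467058553, 'cy': 202.4080331445114, 'k1': -0.05057336454562661, 'xyz': array([0.36673461, 0.02368789, 0.87897607]), 'attitude': array([ 0.1559966 , -0.12183571, -1.57040384])}
scene {'fovy': 44.93525981183117, 'cx': 316.9533521983271, 'cy': 205.14005288938228, 'k1': 0.032032354615988204, 'xyz': array([0.8555894 , 0.64256784, 0.76298199]), 'attitude': array([0.26786758, 0.9798527 , 2.47838743])}
wrist {'fovy': 61.78250782243746, 'cx': 321.6832774811976, 'cy': 193.79471297572462, 'k1': -0.012298769299995368, 'xyz': array([0.05517315, 0.62894591, 0.37257048]), 'attitude': array([-0.28087821, -0.22188896,  1.33467315])}
{'t': 0.15, 'q': array([ 1.23000582e+00,  5.32491645e-02,  1.61399006e+00,  2.18424683e-05,
        1.47599219e+00, -1.19002856e-01]), 'dq': array([ 0.00095958, -0.00159914, -0.00566336, -0.00058174, -0.00187317,
        0.00081889]), 'effort': array([ 4.60430601e-04, -3.94235086e+01, -3.70725596e+01, -1.29510117e-04,
        4.49414554e-03, -7.85350665e-06]), 'tool_pos': array([0.13731459, 0.6092285 , 0.23031133]), 'tool_rot': array([-3.47629103e-01, -3.12190213e+00,  2.49833932e-03]), 'contact_force': array([-0.42658654, -0.25933132, -0.17942164]), 'wrist_torque': array([-0.03290167,  0.04379922, -0.0524057 ]), 'grip_force': 0.0, 'opening': 0.08528259284880291}
```

View pics/top0.png

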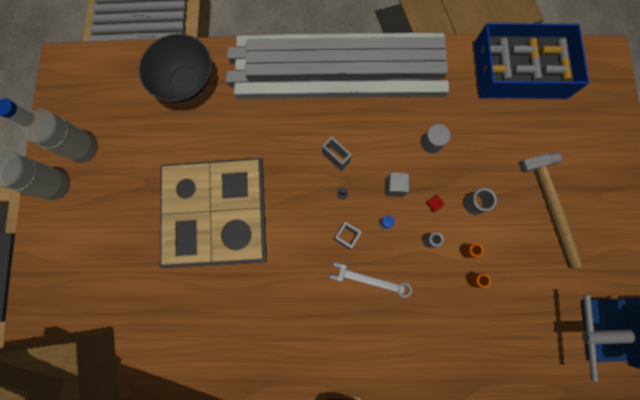

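View pics/scene0.png

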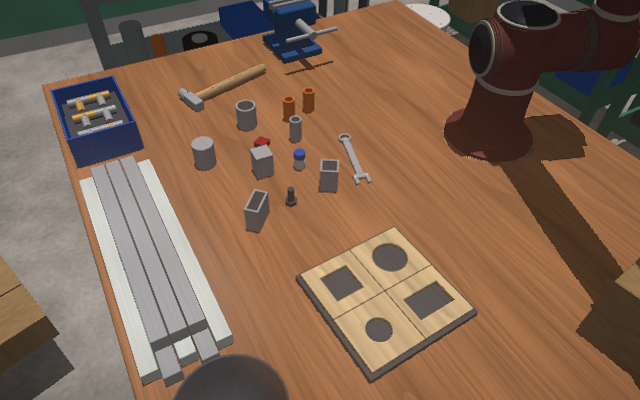

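Top view: large round tube (484,200), small round grey tube (436,240), orange look-alikes (475,250) and (483,280), square tube (348,235), and rectangular tube (337,152). The solid bars are at (437,138) and (399,184). The cut-outs are small round (186,188), square (235,185), oblong (186,238) and large round (236,235). Next I'll take enlarged crops.

Run:
```python
from h import *
im=load('top0')['image'][:,:,::-1]
cv2.imwrite('pics/c1.png',cv2.resize(im[120:270,310:510],None,fx=4,fy=4,interpolation=cv2.INTER_CUBIC))
cv2.imwrite('pics/c2.png',cv2.resize(im[150:275,150:275],None,fx=4.8,fy=4.8,interpolation=cv2.INTER_CUBIC))
```

```text
(no output)
```

View pics/c1.png

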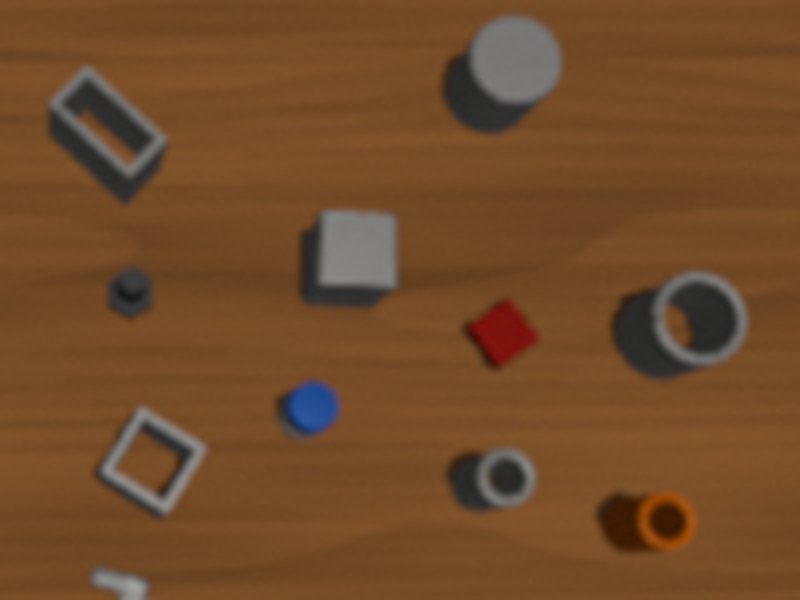

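View pics/c2.png

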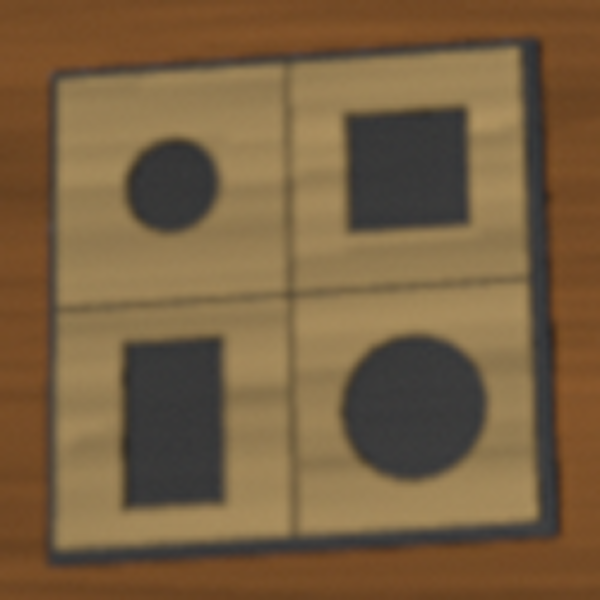

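Crop 1, hollow rims: big tube (700,318) has a visible bore; the bar at (516,60) is a full disc. The small grey tube is at (506,477), with the orange look-alike at (666,520). The square tube is at (152,461) with an open bore; the bar at (357,250) is solid. The rectangular tube is at (107,123). Crop 2 shows all four cut-outs clearly.

Run:
```python
from h import *
d=load('top0')
f1=lambda p:(np.array(p,float)+.5)/4-.5+[310,120]
f2=lambda p:(np.array(p,float)+.5)/4.8-.5+[150,150]
def show(n,P):
    P=np.array(P); s=''
    if len(P)==4:
        e=np.roll(P,-1,0)-P; s=' edges %s ang %s'%(np.round(np.linalg.norm(e[:,:2],axis=1)*1e3,0),np.round(np.degrees(np.arctan2(e[:,1],e[:,0])),1))
    print(n,np.round(P.mean(0),4),'r%.3f'%np.hypot(*P.mean(0)[:2]),s)
show('big',pix2w(d,f1([[655,318],[746,318],[700,272],[700,365]]),.06))
show('small',pix2w(d,f1([[506,477]]),.06))
show('sq',pix2w(d,f1([(143,408),(205,450),(165,515),(100,470)]),.06))
show('rect',pix2w(d,f1([(86,67),(167,138),(127,180),(48,105)]),.06))
for n,p in dict(barR=(516,60),barS=(357,250),orange=(666,520)).items(): show(n,pix2w(d,f1([p]),.06))
for n,p in dict(red=(503,333),blue=(312,407),nut=(130,290)).items(): show(n,pix2w(d,f1([p]),.03))
show('cS',pix2w(d,f2([[172,185]]),.02))
show('cB',pix2w(d,f2([[414,407]]),.02))
show('cQ',pix2w(d,f2([(346,113),(466,107),(469,223),(350,230)]),.02))
show('cR',pix2w(d,f2([(124,342),(221,337),(225,503),(125,508)]),.02))
print(R.from_rotvec([-3.47629103e-01, -3.12190213e+00,  2.49833932e-03]).as_matrix().round(3))
```

```text
big [ 0.5179 -0.3198  0.06  ] r0.609  edges [49. 34. 50. 34.] ang [-90.3  42.1 175.5  41.1]
small [ 0.4346 -0.2116  0.06  ] r0.483 
sq [ 0.4442 -0.0284  0.06  ] r0.445  edges [39. 40. 41. 40.] ang [-124.8  147.5   54.9  -35.2]
rect [ 0.6278 -0.0064  0.06  ] r0.628  edges [59. 32. 60. 30.] ang [-133.2  136.7   44.8  -44.2]
barR [ 0.6618 -0.2302  0.06  ] r0.701 
barS [ 0.556  -0.1388  0.06  ] r0.573 
orange [ 0.4116 -0.2937  0.06  ] r0.506 
red [ 0.5158 -0.2229  0.03  ] r0.562 
blue [ 0.4757 -0.1169  0.03  ] r0.490 
nut [ 0.5411 -0.0191  0.03  ] r0.541 
cS [0.5549 0.3343 0.02  ] r0.648 
cB [0.4497 0.2155 0.02  ] r0.499 
cQ [0.5622 0.2222 0.02  ] r0.605  edges [57. 56. 56. 57.] ang [ -87.6 -176.9   93.     4.2]
cR [0.4431 0.3273 0.02  ] r0.551  edges [46. 77. 47. 77.] ang [ -87.3 -175.8   92.9    3.6]
[[-0.976  0.22  -0.001]
 [ 0.22   0.976 -0.002]
 [ 0.    -0.002 -1.   ]]
```

```bash
cat > go.py <<'E'
# usage: go.py x,y,z,closing_deg ...  -> offsets in the present tool axes
import sys,numpy as np
from scipy.spatial.transform import Rotation as R
from station import ctrl
o=ctrl.get_obs(); M=R.from_rotvec(o['tool_rot']).as_matrix(); p=o['tool_pos']
y=np.degrees(np.arctan2(M[1,1],M[0,1]))
print('t %.2f pos %s close %.1f open %.4f F %s q6 %.2f'%(o['t'],p.round(4),y,o['opening'],o['contact_force'].round(1),o['q'][5]))
for a in sys.argv[1:]:
    v=[float(s) for s in a.split(',')]
    da=(y-v[3]+90)%180-90
    print(a,'offset',(M.T@(np.array(v[:3])-p)*1e3).round(1),'rotz %.3f'%np.radians(da))
E
python3 go.py 0.45,0.15,0.2,77.3 0.518,-0.32,0.12,77.3
```

```text
t 0.15 pos [0.1373 0.6092 0.2303] close 77.3 open 0.0853 F [-0.4 -0.3 -0.2] q6 -0.12
0.45,0.15,0.2,77.3 offset [-406.1 -379.1   30.8] rotz -0.000
0.518,-0.32,0.12,77.3 offset [-575.8 -822.5  111.5] rotz -0.000
```

```bash
python3 -m handwheel '[{"gripper":-1,"offset":[-406,-379,31],"rotation":[0,0,0]},{"gripper":-1,"offset":[-406,-379,31],"rotation":[0,0,0]},{"gripper":-1,"offset":[-406,-379,31],"rotation":[0,0,0]},{"gripper":-1,"offset":[-406,-379,31],"rotation":[0,0,0]},{"gripper":-1,"offset":[-406,-379,31],"rotation":[0,0,0]},{"gripper":-1,"offset":[-406,-379,31],"rotation":[0,0,0]},{"gripper":-1,"offset":[-406,-379,31],"rotation":[0,0,0]},{"gripper":-1,"offset":[-406,-379,31],"rotation":[0,0,0]}]' 50; python3 go.py 0.518,-0.32,0.13,77.3
```

```text
t: 1.15
tool_pos: [0.4192, 0.1952, 0.2033]
tool_rot: [0.348, 3.122, 0.001]
contact_force: [0.2, 0.6, 0.7]
opening: 0.0853
grip_force: 0.0
t 1.15 pos [0.4192 0.1952 0.2033] close 77.3 open 0.0853 F [0.2 0.6 0.7] q6 -1.07
0.518,-0.32,0.13,77.3 offset [-209.7 -480.9   73.2] rotz -0.000
```

```bash
python3 -m handwheel '[{"gripper":-1,"offset":[-210,-481,73],"rotation":[0,0,0]},{"gripper":-1,"offset":[-210,-481,73],"rotation":[0,0,0]},{"gripper":-1,"offset":[-210,-481,73],"rotation":[0,0,0]},{"gripper":-1,"offset":[-210,-481,73],"rotation":[0,0,0]},{"gripper":-1,"offset":[-210,-481,73],"rotation":[0,0,0]},{"gripper":-1,"offset":[-210,-481,73],"rotation":[0,0,0]},{"gripper":-1,"offset":[-210,-481,73],"rotation":[0,0,0]},{"gripper":-1,"offset":[-210,-481,73],"rotation":[0,0,0]}]'; python3 go.py 0.518,-0.32,0.13,77.3; python3 -c "
from h import *
d=snap('wrist','w1')
for n,p in dict(big=(.5179,-.3198,.06),bigfoot=(.5179,-.3198,0),small=(.4346,-.2116,.06),red=(.516,-.223,.03)).items(): print(n,w2pix(d,p).round(0))"
```

```text
t: 2.15
tool_pos: [0.5119, -0.2913, 0.134]
tool_rot: [-0.348, -3.122, -0.001]
contact_force: [-0.0, 0.7, -0.6]
opening: 0.0849
grip_force: 0.0
t 2.15 pos [ 0.5119 -0.2913  0.134 ] close 77.3 open 0.0849 F [-0.   0.7 -0.6] q6 -1.99
0.518,-0.32,0.13,77.3 offset [-12.3 -26.7   4. ] rotz -0.001
big [[283. 223.]]
bigfoot [[290. 195.]]
small [[420.  64.]]
red [[408. 180.]]
```

View pics/w1.png

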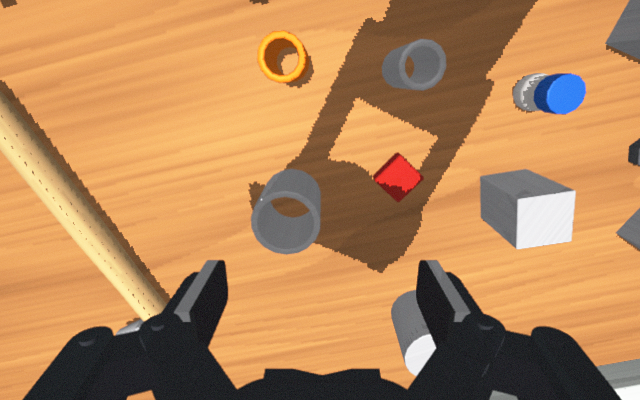

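Wrist view: the big tube rim centre is at (286,219), predicted (283,223). The small grey tube rim is at (422,63), predicted (420,64), and the orange one is apart at (283,57). The measurements agree to about a millimetre, so I'll grasp the big tube.

```bash
python3 -m handwheel '[{"gripper":-1,"offset":[-12,-27,4],"rotation":[0,0,0]},{"gripper":-1,"offset":[-12,-27,4],"rotation":[0,0,0]},{"gripper":-1,"offset":[-12,-27,50],"rotation":[0,0,0]},{"gripper":-1,"offset":[-12,-27,90],"rotation":[0,0,0]},{"gripper":-1,"offset":[-12,-27,120],"rotation":[0,0,0]},{"gripper":-1,"offset":[-12,-27,120],"rotation":[0,0,0]},{"gripper":1,"offset":[-12,-27,120],"rotation":[0,0,0]},{"gripper":1,"offset":[-12,-27,120],"rotation":[0,0,0]}]' 50; python3 go.py 0.46,0.21,0.15,77.3
```

```text
t: 3.2
tool_pos: [0.5191, -0.319, 0.0169]
tool_rot: [0.347, 3.119, -0.003]
contact_force: [-0.1, -1.2, 1.2]
opening: 0.0519
grip_force: 0.0
t 3.20 pos [ 0.5191 -0.319   0.0169] close 77.3 open 0.0519 F [-0.1 -1.2  1.2] q6 -2.02
0.46,0.21,0.15,77.3 offset [ 173.4  502.9 -134.5] rotz 0.000
```

```bash
python3 -m handwheel '[{"gripper":1,"offset":[0,0,0],"rotation":[0,0,0]},{"gripper":1,"offset":[0,0,0],"rotation":[0,0,0]},{"gripper":1,"offset":[0,0,0],"rotation":[0,0,0]},{"gripper":1,"offset":[0,0,-50],"rotation":[0,0,0]},{"gripper":1,"offset":[0,0,-100],"rotation":[0,0,0]},{"gripper":1,"offset":[0,0,-110],"rotation":[0,0,0]},{"gripper":1,"offset":[40,118,-110],"rotation":[0,0,0]},{"gripper":1,"offset":[40,118,-110],"rotation":[0,0,0]}]'; python3 go.py 0.4497,0.2155,0.12,77.3
```

```text
t: 4.2
tool_pos: [0.5032, -0.1927, 0.1223]
tool_rot: [-0.35, -3.119, -0.003]
contact_force: [1.0, -0.0, -3.2]
opening: 0.0486
grip_force: 53.7
t 4.20 pos [ 0.5032 -0.1927  0.1223] close 77.2 open 0.0486 F [ 1.  -0.  -3.2] q6 -1.85
0.4497,0.2155,0.12,77.3 offset [142.7 386.1   3.3] rotz -0.002
```

```bash
python3 -m handwheel '[{"gripper":1,"offset":[142,386,3],"rotation":[0,0,0]},{"gripper":1,"offset":[142,386,3],"rotation":[0,0,0]},{"gripper":1,"offset":[142,386,3],"rotation":[0,0,0]},{"gripper":1,"offset":[142,386,3],"rotation":[0,0,0]},{"gripper":1,"offset":[142,386,3],"rotation":[0,0,0]},{"gripper":1,"offset":[142,386,3],"rotation":[0,0,0]},{"gripper":1,"offset":[142,386,3],"rotation":[0,0,0]},{"gripper":1,"offset":[142,386,3],"rotation":[0,0,0]}]'; python3 go.py 0.4497,0.2155,0.03,77.3
```

```text
t: 5.2
tool_pos: [0.449, 0.215, 0.1192]
tool_rot: [-0.341, -3.119, 0.002]
contact_force: [-0.5, -0.3, -3.4]
opening: 0.0484
grip_force: 54.0
t 5.20 pos [0.449  0.215  0.1192] close 77.5 open 0.0484 F [-0.5 -0.3 -3.4] q6 -1.06
0.4497,0.2155,0.03,77.3 offset [-0.9  0.8 89.2] rotz 0.004
```

```bash
python3 -m handwheel '[{"gripper":1,"offset":[0,0,40],"rotation":[0,0,0]},{"gripper":1,"offset":[0,0,70],"rotation":[0,0,0]},{"gripper":1,"offset":[0,0,84],"rotation":[0,0,0]},{"gripper":1,"offset":[0,0,90],"rotation":[0,0,0]},{"gripper":1,"offset":[0,0,93],"rotation":[0,0,0]},{"gripper":1,"offset":[0,0,93],"rotation":[0,0,0]},{"gripper":1,"offset":[0,0,93],"rotation":[0,0,0]},{"gripper":1,"offset":[0,0,93],"rotation":[0,0,0]}]'; python3 go.py
```

```text
t: 6.2
tool_pos: [0.4516, 0.2137, 0.0292]
tool_rot: [0.347, 3.121, 0.001]
contact_force: [-0.1, -0.2, -1.1]
opening: 0.0485
grip_force: 54.2
t 6.20 pos [0.4516 0.2137 0.0292] close 77.3 open 0.0485 F [-0.1 -0.2 -1.1] q6 -1.06
```

```bash
python3 -m handwheel '[{"gripper":-1,"offset":[0,0,0],"rotation":[0,0,0]},{"gripper":-1,"offset":[0,0,0],"rotation":[0,0,0]},{"gripper":-1,"offset":[0,0,0],"rotation":[0,0,0]},{"gripper":-1,"offset":[0,0,0],"rotation":[0,0,0]},{"gripper":-1,"offset":[0,0,-30],"rotation":[0,0,0]},{"gripper":-1,"offset":[0,0,-80],"rotation":[0,0,0]},{"gripper":-1,"offset":[0,0,-110],"rotation":[0,0,0]},{"gripper":-1,"offset":[0,0,-110],"rotation":[0,0,0]}]'; python3 go.py 0.4346,-0.2116,0.13,30
```

```text
t: 7.2
tool_pos: [0.4532, 0.2141, 0.1419]
tool_rot: [0.347, 3.116, 0.004]
contact_force: [-0.0, 1.2, 0.1]
opening: 0.0854
grip_force: 0.0
t 7.20 pos [0.4532 0.2141 0.1419] close 77.3 open 0.0854 F [-0.   1.2  0.1] q6 -1.06
0.4346,-0.2116,0.13,30 offset [ -75.4 -419.4   11. ] rotz 0.825
```

```bash
python3 -m handwheel '[{"gripper":-1,"offset":[-75,-419,11],"rotation":[0,0,0.825]},{"gripper":-1,"offset":[-75,-419,11],"rotation":[0,0,0.825]},{"gripper":-1,"offset":[-75,-419,11],"rotation":[0,0,0.825]},{"gripper":-1,"offset":[-75,-419,11],"rotation":[0,0,0.825]},{"gripper":-1,"offset":[-75,-419,11],"rotation":[0,0,0.825]},{"gripper":-1,"offset":[-75,-419,11],"rotation":[0,0,0.825]},{"gripper":-1,"offset":[-75,-419,11],"rotation":[0,0,0.825]},{"gripper":-1,"offset":[-75,-419,11],"rotation":[0,0,0.825]}]'; python3 go.py 0.4346,-0.2116,0.014,30; python3 -c "
from h import *
snap('top','t1')
d=snap('wrist','w2')
i=np.vstack([cv2.resize(load('t1')['image'][140:280,150:410],(640,345)),cv2.resize(d['image'],(400,250))[:, :, :].repeat(1,0) if 0 else np.hstack([cv2.resize(d['image'],(400,250)),np.zeros((250,240,3),np.uint8)])])
cv2.imwrite('pics/m1.png',i[:,:,::-1])
print(w2pix(d,(.4346,-.2116,.06))*.625+[0,345])"
```

```text
t: 8.2
tool_pos: [0.4308, -0.2142, 0.1258]
tool_rot: [-1.576, -2.715, 0.0]
contact_force: [-0.3, -0.1, -0.2]
opening: 0.0853
grip_force: 0.0
t 8.20 pos [ 0.4308 -0.2142  0.1258] close 29.7 open 0.0853 F [-0.3 -0.1 -0.2] q6 -1.13
0.4346,-0.2116,0.014,30 offset [1.000e-01 4.800e+00 1.118e+02] rotz -0.005
[[204.25752466 479.01401286]]
```

View pics/m1.png

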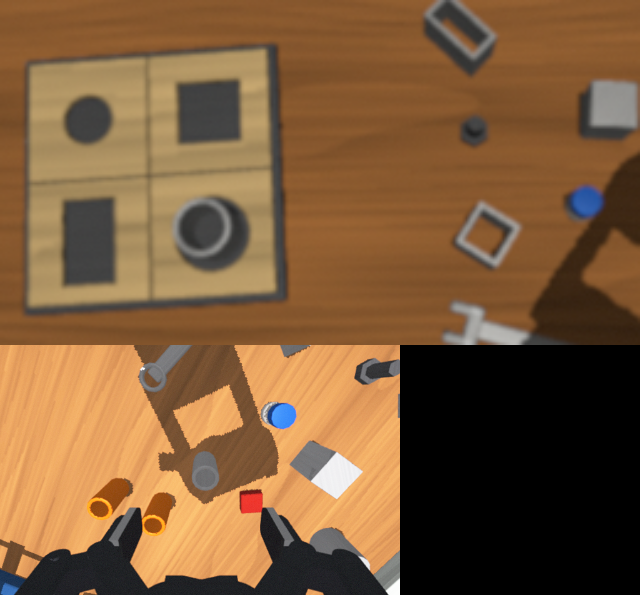

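The montage shows the big tube standing inside its round cut-out (rim at (203,228)). The small grey tube is where predicted, at (205,475). The orange pair sits at (100,508) and (153,525), outside the finger path.

```bash
python3 -m handwheel '[{"gripper":-1,"offset":[0,5,40],"rotation":[0,0,0]},{"gripper":-1,"offset":[0,5,80],"rotation":[0,0,0]},{"gripper":-1,"offset":[0,5,110],"rotation":[0,0,0]},{"gripper":1,"offset":[0,5,112],"rotation":[0,0,0]},{"gripper":1,"offset":[0,5,112],"rotation":[0,0,0]},{"gripper":1,"offset":[0,5,112],"rotation":[0,0,0]},{"gripper":1,"offset":[0,5,112],"rotation":[0,0,0]},{"gripper":1,"offset":[0,5,112],"rotation":[0,0,0]}]'; python3 go.py
```

```text
t: 9.3
tool_pos: [0.4378, -0.21, 0.0176]
tool_rot: [1.569, 2.718, 0.0]
contact_force: [-0.6, 1.1, 6.6]
opening: 0.0296
grip_force: 49.7
t 9.30 pos [ 0.4378 -0.21    0.0176] close 30.0 open 0.0296 F [-0.6  1.1  6.6] q6 -1.13
```

```bash
python3 go.py 0.5549,0.3343,0.13,30;  python3 -m handwheel '[{"gripper":1,"offset":[0,0,0],"rotation":[0,0,0]},{"gripper":1,"offset":[0,0,-50],"rotation":[0,0,0]},{"gripper":1,"offset":[0,0,-100],"rotation":[0,0,0]},{"gripper":1,"offset":[0,0,-114],"rotation":[0,0,0]},{"gripper":1,"offset":[109,130,-114],"rotation":[0,0,0]},{"gripper":1,"offset":[109,130,-114],"rotation":[0,0,0]},{"gripper":1,"offset":[109,130,-114],"rotation":[0,0,0]},{"gripper":1,"offset":[109,130,-114],"rotation":[0,0,0]}]'; python3 go.py 0.5549,0.3343,0.13,30
```

```text
t 9.30 pos [ 0.4378 -0.21    0.0176] close 30.0 open 0.0296 F [-0.6  1.1  6.6] q6 -1.13
0.5549,0.3343,0.13,30 offset [ 412.4  373.9 -112.8] rotz 0.000
t: 10.3
tool_pos: [0.4939, -0.0472, 0.128]
tool_rot: [-1.563, -2.722, 0.001]
contact_force: [0.0, -0.5, -1.8]
opening: 0.0291
grip_force: 50.1
t 10.30 pos [ 0.4939 -0.0472  0.128 ] close 30.3 open 0.0291 F [ 0.  -0.5 -1.8] q6 -0.77
0.5549,0.3343,0.13,30 offset [298.7 245.   -1.8] rotz 0.005
```

```bash
python3 -m handwheel '[{"gripper":1,"offset":[299,245,-2],"rotation":[0,0,0]},{"gripper":1,"offset":[299,245,-2],"rotation":[0,0,0]},{"gripper":1,"offset":[299,245,-2],"rotation":[0,0,0]},{"gripper":1,"offset":[299,245,-2],"rotation":[0,0,0]},{"gripper":1,"offset":[299,245,-2],"rotation":[0,0,0]},{"gripper":1,"offset":[299,245,-2],"rotation":[0,0,0]},{"gripper":1,"offset":[299,245,-2],"rotation":[0,0,0]},{"gripper":1,"offset":[299,245,-2],"rotation":[0,0,0]}]'; python3 go.py 0.5549,0.3343,0.03,30; python3 go.py 0.5549,0.3343,0.03,30
```

```text
t: 11.3
tool_pos: [0.5566, 0.3309, 0.1301]
tool_rot: [-1.569, -2.721, 0.004]
contact_force: [-0.0, -1.0, -1.4]
opening: 0.0293
grip_force: 50.3
t 11.30 pos [0.5566 0.3309 0.1301] close 30.0 open 0.0293 F [-0.  -1.  -1.4] q6 -0.10
0.5549,0.3343,0.03,30 offset [  3.8   0.5 100.1] rotz 0.001
t 11.30 pos [0.5566 0.3309 0.1301] close 30.0 open 0.0293 F [-0.  -1.  -1.4] q6 -0.10
0.5549,0.3343,0.03,30 offset [  3.8   0.5 100.1] rotz 0.001
```

```bash
python3 -m handwheel '[{"gripper":1,"offset":[2,0,40],"rotation":[0,0,0]},{"gripper":1,"offset":[2,0,75],"rotation":[0,0,0]},{"gripper":1,"offset":[2,0,95],"rotation":[0,0,0]},{"gripper":1,"offset":[2,0,103],"rotation":[0,0,0]},{"gripper":1,"offset":[2,0,103],"rotation":[0,0,0]},{"gripper":1,"offset":[2,0,103],"rotation":[0,0,0]},{"gripper":-1,"offset":[2,0,103],"rotation":[0,0,0]},{"gripper":-1,"offset":[2,0,103],"rotation":[0,0,0]}]'; python3 go.py 0.4442,-0.0284,0.13,55.1
```

```text
t: 12.3
tool_pos: [0.5562, 0.3334, 0.029]
tool_rot: [1.57, 2.721, 0.001]
contact_force: [-0.4, 0.5, -0.7]
opening: 0.0644
grip_force: 0.0
t 12.30 pos [0.5562 0.3334 0.029 ] close 30.0 open 0.0644 F [-0.4  0.5 -0.7] q6 -0.10
0.4442,-0.0284,0.13,55.1 offset [-257.3 -278.  -101.2] rotz -0.438
```

```bash
python3 -m handwheel '[{"gripper":-1,"offset":[0,0,0],"rotation":[0,0,0]},{"gripper":-1,"offset":[0,0,-50],"rotation":[0,0,0]},{"gripper":-1,"offset":[0,0,-101],"rotation":[0,0,0]},{"gripper":-1,"offset":[-257,-278,-101],"rotation":[0,0,-0.438]},{"gripper":-1,"offset":[-257,-278,-101],"rotation":[0,0,-0.438]},{"gripper":-1,"offset":[-257,-278,-101],"rotation":[0,0,-0.438]},{"gripper":-1,"offset":[-257,-278,-101],"rotation":[0,0,-0.438]},{"gripper":-1,"offset":[-257,-278,-101],"rotation":[0,0,-0.438]}]'; python3 go.py 0.4442,-0.0284,0.12,55.1
```

```text
t: 13.3
tool_pos: [0.4628, 0.0336, 0.1298]
tool_rot: [0.94, 2.996, -0.0]
contact_force: [0.1, -1.1, 0.3]
opening: 0.0854
grip_force: 0.0
t 13.30 pos [0.4628 0.0336 0.1298] close 55.2 open 0.0854 F [ 0.1 -1.1  0.3] q6 -1.05
0.4442,-0.0284,0.12,55.1 offset [-20.1 -61.6   9.8] rotz 0.001
```

```bash
python3 -m handwheel '[{"gripper":-1,"offset":[-20,-61,5],"rotation":[0,0,0]},{"gripper":-1,"offset":[-20,-61,5],"rotation":[0,0,0]},{"gripper":-1,"offset":[-20,-61,50],"rotation":[0,0,0]},{"gripper":-1,"offset":[-20,-61,95],"rotation":[0,0,0]},{"gripper":-1,"offset":[-20,-61,115],"rotation":[0,0,0]},{"gripper":-1,"offset":[-20,-61,115],"rotation":[0,0,0]},{"gripper":1,"offset":[-20,-61,115],"rotation":[0,0,0]},{"gripper":1,"offset":[-20,-61,115],"rotation":[0,0,0]}]'; python3 go.py 0.5622,0.2222,0.13,93.2
```

```text
t: 14.3
tool_pos: [0.4465, -0.0263, 0.0162]
tool_rot: [0.94, 2.994, 0.001]
contact_force: [0.3, 0.4, -0.2]
opening: 0.0513
grip_force: 0.0
t 14.30 pos [ 0.4465 -0.0263  0.0162] close 55.1 open 0.0513 F [ 0.3  0.4 -0.2] q6 -1.19
0.5622,0.2222,0.13,93.2 offset [  46.8  270.2 -113.6] rotz -0.664
```

```bash
python3 -m handwheel '[{"gripper":1,"offset":[0,0,0],"rotation":[0,0,0]},{"gripper":1,"offset":[0,0,0],"rotation":[0,0,0]},{"gripper":1,"offset":[0,0,0],"rotation":[0,0,0]},{"gripper":1,"offset":[0,0,-50],"rotation":[0,0,0]},{"gripper":1,"offset":[0,0,-100],"rotation":[0,0,0]},{"gripper":1,"offset":[0,0,-114],"rotation":[0,0,0]},{"gripper":1,"offset":[20,115,-114],"rotation":[0,0,-0.3]},{"gripper":1,"offset":[20,115,-114],"rotation":[0,0,-0.3]}]'; python3 go.py 0.5622,0.2222,0.13,93.2
```

```text
t: 15.3
tool_pos: [0.494, 0.0805, 0.127]
tool_rot: [-0.479, -3.103, 0.0]
contact_force: [1.1, -1.0, -2.9]
opening: 0.0394
grip_force: 51.9
t 15.30 pos [0.494  0.0805 0.127 ] close 72.4 open 0.0394 F [ 1.1 -1.  -2.9] q6 -1.25
0.5622,0.2222,0.13,93.2 offset [-22.2 155.7  -3.1] rotz -0.362
```

```bash
python3 -m handwheel '[{"gripper":1,"offset":[-22,156,0],"rotation":[0,0,-0.362]},{"gripper":1,"offset":[-22,156,0],"rotation":[0,0,-0.362]},{"gripper":1,"offset":[-22,156,0],"rotation":[0,0,-0.362]},{"gripper":1,"offset":[-22,156,0],"rotation":[0,0,-0.362]},{"gripper":1,"offset":[-22,156,40],"rotation":[0,0,-0.362]},{"gripper":1,"offset":[-22,156,70],"rotation":[0,0,-0.362]},{"gripper":1,"offset":[-22,156,70],"rotation":[0,0,-0.362]},{"gripper":1,"offset":[-22,156,70],"rotation":[0,0,-0.362]}]'; python3 go.py 0.5622,0.2222,0.03,93.2
```

```text
t: 16.3
tool_pos: [0.5629, 0.2209, 0.059]
tool_rot: [-0.082, 3.14, -0.0]
contact_force: [1.1, 0.6, -2.3]
opening: 0.0392
grip_force: 52.0
t 16.30 pos [0.5629 0.2209 0.059 ] close 93.0 open 0.0392 F [ 1.1  0.6 -2.3] q6 -1.37
0.5622,0.2222,0.03,93.2 offset [ 0.6  1.3 29. ] rotz -0.003
```

```bash
python3 -m handwheel '[{"gripper":1,"offset":[0,1,20],"rotation":[0,0,0]},{"gripper":1,"offset":[0,1,28],"rotation":[0,0,0]},{"gripper":1,"offset":[0,1,31],"rotation":[0,0,0]},{"gripper":1,"offset":[0,1,31],"rotation":[0,0,0]},{"gripper":1,"offset":[0,1,31],"rotation":[0,0,0]},{"gripper":-1,"offset":[0,1,31],"rotation":[0,0,0]},{"gripper":-1,"offset":[0,1,31],"rotation":[0,0,0]},{"gripper":-1,"offset":[0,1,31],"rotation":[0,0,0]}]'; python3 go.py 0.6278,-0.0064,0.13,136.1
```

```text
t: 17.3
tool_pos: [0.5629, 0.2225, 0.0276]
tool_rot: [-0.083, 3.14, 0.0]
contact_force: [0.7, -0.0, -0.0]
opening: 0.085
grip_force: 0.0
t 17.30 pos [0.5629 0.2225 0.0276] close 93.0 open 0.0850 F [ 0.7 -0.  -0. ] q6 -1.37
0.6278,-0.0064,0.13,136.1 offset [ -52.7 -232.  -102.4] rotz -0.751
```

```bash
python3 -m handwheel '[{"gripper":-1,"offset":[0,0,-50],"rotation":[0,0,0]},{"gripper":-1,"offset":[0,0,-100],"rotation":[0,0,0]},{"gripper":-1,"offset":[-53,-232,-102],"rotation":[0,0,-0.75]},{"gripper":-1,"offset":[-53,-232,-102],"rotation":[0,0,-0.75]},{"gripper":-1,"offset":[-53,-232,-102],"rotation":[0,0,-0.75]},{"gripper":-1,"offset":[-53,-232,-102],"rotation":[0,0,-0.75]},{"gripper":-1,"offset":[-53,-232,-102],"rotation":[0,0,-0.75]},{"gripper":-1,"offset":[-53,-232,-102],"rotation":[0,0,-0.75]}]'; python3 go.py 0.6278,-0.0064,0.014,136.1
```

```text
t: 18.3
tool_pos: [0.6278, -0.0062, 0.1293]
tool_rot: [1.226, -2.892, -0.001]
contact_force: [-0.1, 0.3, 0.4]
opening: 0.0853
grip_force: 0.0
t 18.30 pos [ 0.6278 -0.0062  0.1293] close 135.9 open 0.0853 F [-0.1  0.3  0.4] q6 -2.50
0.6278,-0.0064,0.014,136.1 offset [ 1.000e-01 -2.000e-01  1.153e+02] rotz -0.003
```

```bash
python3 -m handwheel '[{"gripper":-1,"offset":[0,0,40],"rotation":[0,0,0]},{"gripper":-1,"offset":[0,0,85],"rotation":[0,0,0]},{"gripper":-1,"offset":[0,0,113],"rotation":[0,0,0]},{"gripper":1,"offset":[0,0,115],"rotation":[0,0,0]},{"gripper":1,"offset":[0,0,115],"rotation":[0,0,0]},{"gripper":1,"offset":[0,0,115],"rotation":[0,0,0]},{"gripper":1,"offset":[0,0,115],"rotation":[0,0,0]},{"gripper":1,"offset":[0,0,115],"rotation":[0,0,0]}]'; python3 go.py 0.4431,0.3273,0.13,93.2
```

```text
t: 19.3
tool_pos: [0.6297, -0.0063, 0.0169]
tool_rot: [-1.226, 2.888, -0.002]
contact_force: [0.0, 0.6, 5.8]
opening: 0.0296
grip_force: 50.7
t 19.30 pos [ 0.6297 -0.0063  0.0169] close 136.0 open 0.0296 F [0.  0.6 5.8] q6 -2.50
0.4431,0.3273,0.13,93.2 offset [-110.7  365.7 -113.8] rotz 0.747
```

```bash
python3 -m handwheel '[{"gripper":1,"offset":[0,0,-40],"rotation":[0,0,0]},{"gripper":1,"offset":[0,0,-90],"rotation":[0,0,0]},{"gripper":1,"offset":[0,0,-114],"rotation":[0,0,0]},{"gripper":1,"offset":[-111,366,-114],"rotation":[0,0,0.747]},{"gripper":1,"offset":[-111,366,-114],"rotation":[0,0,0.747]},{"gripper":1,"offset":[-111,366,-114],"rotation":[0,0,0.747]},{"gripper":1,"offset":[-111,366,-114],"rotation":[0,0,0.747]},{"gripper":1,"offset":[-111,366,-114],"rotation":[0,0,0.747]}]'; python3 go.py 0.4431,0.3273,0.13,93.2
```

```text
t: 20.3
tool_pos: [0.4785, 0.2598, 0.1277]
tool_rot: [0.084, -3.139, 0.001]
contact_force: [0.9, 0.0, -3.2]
opening: 0.0295
grip_force: 50.8
t 20.30 pos [0.4785 0.2598 0.1277] close 93.1 open 0.0295 F [ 0.9  0.  -3.2] q6 -1.26
0.4431,0.3273,0.13,93.2 offset [31.7 69.3 -2.3] rotz -0.002
```

```bash
python3 -m handwheel '[{"gripper":1,"offset":[32,69,0],"rotation":[0,0,0]},{"gripper":1,"offset":[32,69,0],"rotation":[0,0,0]},{"gripper":1,"offset":[32,69,0],"rotation":[0,0,0]},{"gripper":1,"offset":[32,69,40],"rotation":[0,0,0]},{"gripper":1,"offset":[32,69,65],"rotation":[0,0,0]},{"gripper":1,"offset":[32,69,65],"rotation":[0,0,0]},{"gripper":1,"offset":[32,69,65],"rotation":[0,0,0]},{"gripper":1,"offset":[32,69,65],"rotation":[0,0,0]}]'; python3 go.py 0.4431,0.3273,0.03,93.2
```

```text
t: 21.3
tool_pos: [0.4459, 0.3262, 0.0655]
tool_rot: [-0.087, 3.138, 0.002]
contact_force: [-0.5, -0.3, -3.1]
opening: 0.0295
grip_force: 51.1
t 21.30 pos [0.4459 0.3262 0.0655] close 93.2 open 0.0295 F [-0.5 -0.3 -3.1] q6 -1.13
0.4431,0.3273,0.03,93.2 offset [ 2.9  1.2 35.4] rotz -0.000
```

```bash
python3 -m handwheel '[{"gripper":1,"offset":[2,1,20],"rotation":[0,0,0]},{"gripper":1,"offset":[2,1,32],"rotation":[0,0,0]},{"gripper":1,"offset":[2,1,36],"rotation":[0,0,0]},{"gripper":1,"offset":[2,1,36],"rotation":[0,0,0]},{"gripper":1,"offset":[2,1,36],"rotation":[0,0,0]},{"gripper":-1,"offset":[2,1,36],"rotation":[0,0,0]},{"gripper":-1,"offset":[2,1,36],"rotation":[0,0,0]},{"gripper":-1,"offset":[2,1,36],"rotation":[0,0,0]}]'; python3 -m handwheel '[{"gripper":-1,"offset":[0,0,0],"rotation":[0,0,0]},{"gripper":-1,"offset":[0,0,-30],"rotation":[0,0,0]},{"gripper":-1,"offset":[0,0,-80],"rotation":[0,0,0]},{"gripper":-1,"offset":[0,0,-130],"rotation":[0,0,0]},{"gripper":-1,"offset":[0,-200,-150],"rotation":[0,0,0]},{"gripper":-1,"offset":[0,-300,-150],"rotation":[0,0,0]},{"gripper":-1,"offset":[0,-350,-150],"rotation":[0,0,0]},{"gripper":-1,"offset":[0,-350,-150],"rotation":[0,0,0]}]'; python3 -c "
from h import *
d=snap('top','t2'); s=snap('scene','s2')
a=cv2.resize(d['image'][150:275,150:275],(400,400),interpolation=2); b=cv2.resize(s['image'][210:390,290:480],(400,379),interpolation=2)
cv2.imwrite('pics/m2.png',np.hstack([a[:379],b])[:,:,::-1])
for n,c in dict(B=(.4497,.2155),S=(.5549,.3343),Q=(.5622,.2222),R=(.4431,.3273)).items(): print(n,(w2pix(d,(*c,.072))-150)*3.2)"
```

```text
t: 22.3
tool_pos: [0.4423, 0.3269, 0.0273]
tool_rot: [0.088, -3.14, 0.0]
contact_force: [0.3, 0.8, 0.7]
opening: 0.0813
grip_force: 0.0
t: 23.3
tool_pos: [0.4563, 0.0761, 0.1734]
tool_rot: [-0.089, 3.139, -0.0]
contact_force: [1.2, 0.5, 0.9]
opening: 0.0855
grip_force: 0.0
B [[257.25615979 262.43776384]]
S [[ 86.67704319 105.5702687 ]]
Q [[253.21670493  93.4051856 ]]
R [[ 87.1996573  272.92580964]]
```

View pics/m2.png

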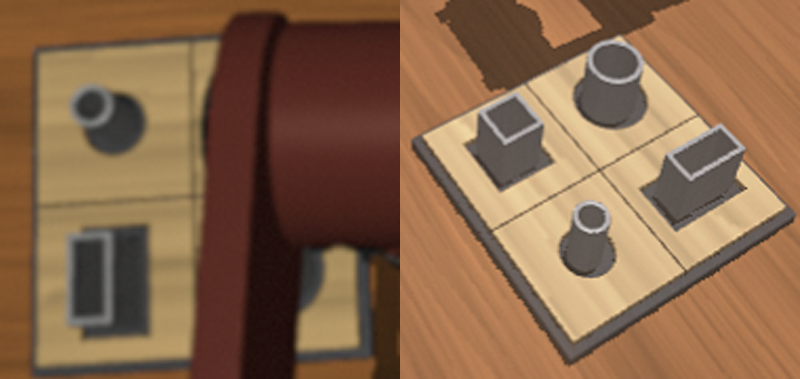

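The scene view shows all four tubes upright in their own cut-outs. In the top crop, the small tube rim is at (91,105), predicted (87,106), and the rectangular rim is at (89,278), predicted (87,273). The gripper is clear, so I'm handing in.

```bash
python3 -c "
from station import ctrl
print(ctrl.finish_job())"
```

```text
the job is handed in; nothing more can be done
None
```

The four tubes stand upright in their own cut-outs, the two solid bars and the orange look-alikes were left alone, and the job was handed in at about 23 s of the 112 s allowed.

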